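# Drop a weighed portion of walnuts through the jar filler

### The arm

A 6-joint arm with a two-finger parallel gripper is mounted at the origin on a cart in front of the work surface, level with it; the furniture and walls round the work are solid. World frame = base frame: x ahead of the robot, y to its left, z up, the work surface at z = 0. Lengths are in m, angles in rad, forces in N, time in s.
With the tool pointing down it reaches from about 0.375 to 0.9 m from the base axis. Payload 3.1 kg.
Tool frame: the origin (TCP) lies between the finger pads; the fingertips stand robot.finger_overhang ahead of it and the grasp point (between the pads) lies 3 mm ahead of it (robot.finger_overhang is the distance from the TCP to the fingertips, in m); z points along the fingers, y is the line along which they close (so a half turn about z gives the same grasp; the last joint's range is limited). The gripper opens to 87 mm and grips with 3 to 60 N. Pads are 19 mm wide; open, the fingers measure 117 mm over their backs; the gripper's body (75 mm by 190 mm) begins 51 mm behind the grasp point.
Start: joints at [-1.365, 0.527, 1.433, -0, 1.181, -0.178], TCP at [0.234, -0.579, 0.205] pointing down, gripper open.
Joint ranges: [-3.08, 3.08], [-0.75, 2.2], [0.22, 2.44], [-1.43, 4.57], [0, 2.65], [-2.85, 2.85]. Speed limits (rad/s): [2.79, 2.79, 3.14, 3.14, 3.14, 3.14].

### API

Orientations are given as a unit quaternion [x, y, z, w].
In Python, from rig import get_obs, vision, hand_in, nets, robot gives the robot as it stands.
- The arm moves only by the tool apply_moves, never from a script. Its argument "series" is a list of rows, each an object with "offset": the shift along the world's x, y, z in cm, a list of three; "rot": the turn, a rotation vector about the world's x, y, z in degrees, a list of three. A call has 1 to 20 rows; each row is the pose to reach, as a shift and turn from the pose commanded when the call began; what a row does not reach only later rows make up. A row lasts 1/10 s, in which the tool goes at most 50 mm and 8.59 degrees, less where a joint would pass 70% of its speed; a pose out of reach is approached as far as the arm can. A call with a gripper value outside its range is refused whole. "hand" is the opening, from 0 (shut) to 1 (fully open), set as the call begins (left out, the last holds). The fingers move at their own pace and stop on an object; "newtons" is the grip in N (left out, the last holds). Time passes only in rows, so rows that repeat a pose let the fingers close. It gives the time, the measured TCP pose, the force, the opening and the grip force at its end, in the units of the state.
- get_obs(): the state, without advancing time (a new reading comes with each control period).
- vision.camera(name): name is "scene" or "top"; returns the picture (384x512x3 uint8, red, green, blue); there is no depth.
- vision.calibration(name): a dict with "K" (3x3 intrinsics, pixels), "k1" (the pictures are not rectified: a ray, as slopes to the right and down, at radius r is drawn at 1 + k1 r^2 times it, then the intrinsics apply), "R" (3x3) and "t" (3): a world point X has camera coordinates R X + t. Camera axes: x right, y down, z forward; pixel columns grow to the right and rows downward; lengths in m; the calibration is good to about 2 mm. A picture is of the moment at which its call begins. calibration takes no time and is no camera call.
- hand_in(): hands the job in; it is judged then, once.
Trained networks look in the newest picture that a camera, given by its name, has taken for a name from the list of things; names that differ only in an ending like _2 or _b are one class to them, and where a whole thing is asked for, a point or a joint stands for the part that bears it (a point fixed in the world has none). Each returns a list of dicts, best first, with "conf" (0 to 1); they miss things now and then, are a little off and sometimes report something else, mostly with a low value. They report only what shows in the picture. A call takes as long as a camera call.
- nets.search_frame(camera, query): "centre" ([x, y, z] in m, in world coordinates, good to about 4 mm: the middle of the surface that is visible of it).
- nets.spot_point(camera, query): "centre" ([x, y, z] in m, in world coordinates, good to about 4 mm: a listed point, or the origin of a listed thing).
The state is a dict: "time": time; "q": joint angles; "joint_velocities": joint speeds; "joint_torque": joint torques, N m; "position": TCP position; "tool_rot": TCP orientation; "ft_force": force on the tool from outside, world axes, zero at the start; "moment": the same for the moment, N m; "grip_width": finger opening in m; "grip_force": force on a finger pad.
Only numpy, scipy, OpenCV 4.12 (cv2) and the standard library are available. Lean on these libraries where they do the work, as an engineer would, in place of code of your own. Each camera call takes 0.05 s, during which the arm holds its last target. There are 200 camera calls.

### The job

Fill the jar: tip all five walnuts from the scoop into the hopper of the jar filler while its gate is shut, and stand the empty scoop upright on the bare tabletop again and let go of it. Then pull the filler's spring-return gate out until its pointer is level with the mark on the rail (about 7.5 cm of pull) so that every walnut drops into the jar below, and keep it there: the program finishes while the gripper still holds the gate at the mark. Leave the other things on the table where they are.

Things in the scene. Friction and masses are not known exactly. Their poses are not given: they have to be found in the camera images.
- filler: jar filler, screwed down: plywood stand with a steel funnel (hopper) over a slide gate. Origin: at table height, below the hopper's axis; +x points away from the gate's grip (the gate is pulled along -x), z up. Stand: x = -240 to +115 mm, y = +-75 mm. Rails beside the gate (outer faces y = +-59 mm, tops 130 mm above the table) reach to x = -230 mm; spring barrel on the +y rail, top at 143 mm
- hopper_mouth (a point): centre of the hopper's round mouth, level with its rim, 200 mm above the table. The mouth is 145 mm wide inside; the funnel narrows to a neck of 74 mm inside diameter whose bottom, 72 mm below the rim, is closed by the gate. All five walnuts find room there below the rim
- gate (a joint): slide gate, m pulled out: 0 shut (start; its spring pulls it back when let go), 0.076 with the pointer level with the mark and its 72 mm square port right under the hopper, end stop 0.088. The spring pulls with about 2 N when shut, 8.5 N at the mark. Past the mark the plate covers the outlet again
- gate_grip (a point): point to hold on the gate: on the axis of its upright black grip (20 mm along the pull, 16 mm across it), 165 mm above the table; the grip's top is at 185 mm. When shut it stands 130 mm in front of the hopper's axis, 55 mm clear of the hopper's rim. Under it a crossbar (top 138 mm above the table) reaches over both rails; its -y end is the pointer. Moves with the gate
- mark (a point): the mark: a scribed line across both rail tops, with a small pointed index tab outside the -y rail. This point lies midway between the rails, 130 mm above the table, 206 mm in front of the hopper's axis: the gate is at the mark when the axis of its grip is straight above this point
- jar: empty glass jar, 89 mm wide, 80 mm high, open at the top (79 mm inside), standing on the filler's base board straight under the outlet; origin at the centre of its underside, z up. Leave it there
- scoop: steel hand scoop standing flat on the table, 160 g: trough 113 mm long, 90 wide, 45 high, open at the front over a low rising lip. Origin: centre of its underside; x points to the pouring lip, z up. Black handle (18 mm across y, 20 mm high) from x = -67 to -137 mm, axis 36 mm above the underside. Nuts start to roll out 25 degrees lip-down; 50 and a little shake empties it
- scoop_grip (a point): point to hold on the scoop's handle, on its axis, 95 mm behind the scoop's origin (-x), 36 mm above its underside
- scoop_lip (a point): middle of the pouring lip's edge, 58.5 mm in front of the scoop's origin (+x), 9.5 mm above its underside
- walnut0: a walnut in its shell, 27 x 27 x 28.5 mm, 12 g, at the start in the scoop; origin at its centre
- walnut1: a walnut in its shell, 27 x 27 x 28.5 mm, 12 g, at the start in the scoop; origin at its centre
- walnut2: a walnut in its shell, 27 x 27 x 28.5 mm, 12 g, at the start in the scoop; origin at its centre
- walnut3: a walnut in its shell, 27 x 27 x 28.5 mm, 12 g, at the start in the scoop; origin at its centre
- walnut4: a walnut in its shell, 27 x 27 x 28.5 mm, 12 g, at the start in the scoop; origin at its centre
- honey_jar: bystander: low jar, 63 mm wide, 75 mm high, on the table in front of the cash box; origin at the centre of its underside
- spread_jar: bystander: jar with screw lid, 68 mm wide, 112 mm high, at the table's front, left of the tape dispenser; origin at the centre of its underside
- pear: bystander: a pear, 131 x 60 x 57 mm, lying on the right beside the kitchen scale; origin at its underside
- cash_box: furniture, fixed: open steel cash box between scoop and filler, 180 x 250 mm, rim 62 mm high; origin at the centre of its underside, z up. Its lid stands upright along its +x edge (x = 100 to 127 mm, y = +-127 mm in its own frame), top 247 mm above the table: carry the scoop past in front of it or over it
- kitchen_scale: furniture, fixed: kitchen scale behind the scoop, 160 x 190 mm, its flat platform on top 159 mm above the table; origin at the centre of its underside
- tape_dispenser: furniture, fixed: desk tape dispenser left of the scoop, 171 x 54 mm (long along its x), 98 mm high; origin at the centre of its underside

How it is judged:
On the way, in this order (a step that is already met when the one before it is completed fails the run):
1. all five walnuts lie in the hopper above the shut gate (height (world z) of each of walnut0, walnut1, walnut2, walnut3, walnut4 above 0.13 m and horizontal distance between each of walnut0, walnut1, walnut2, walnut3, walnut4 and hopper_mouth below 0.06 m and z of each of walnut0, walnut1, walnut2, walnut3, walnut4 in the frame of hopper_mouth below 0.005 m and value of joint gate below 0.006 m), for 0.2 s.
2. the scoop stands upright on the tabletop, let go, and the walnuts are still in the hopper above the shut gate (all of step 1 and angle between scoop's own z axis and vertical below 0.1 rad and height (world z) of scoop between -0.006 and 0.006 m and contact force between the fingers and scoop below 0.1 N and linear speed of scoop below 0.03 m/s), for 0.2 s.
At the end, for the whole second after the job is handed in: The fingers hold the gate within 5 mm of the mark (joint 0.071 to 0.081, more than 2 N on it), all five walnuts lie still in the jar, the jar stands within 20 mm of its place under the outlet, and the scoop stands upright on the tabletop, released (value of joint gate between 0.071 and 0.081 m and contact force between the fingers and gate above 2 N and z of walnut0 in the frame of jar between 0 and 0.085 m and horizontal distance between each of walnut0, walnut1, walnut2, walnut3, walnut4 and jar below 0.042 m and z of walnut1 in the frame of jar between 0 and 0.085 m and z of walnut2 in the frame of jar between 0 and 0.085 m and z of walnut3 in the frame of jar between 0 and 0.085 m and z of walnut4 in the frame of jar between 0 and 0.085 m and linear speed of each of walnut0, walnut1, walnut2, walnut3, walnut4 below 0.05 m/s and angle between each of scoop, jar's own z axis and vertical below 0.1 rad and height (world z) of scoop between -0.006 and 0.006 m and contact force between the fingers and scoop below 0.1 N and linear speed of scoop below 0.03 m/s and horizontal distance between jar and filler below 0.02 m and height (world z) of jar below 0.025 m); the arm keeps its last pose, push and grip.
It fails at once if one of the other things on the table is pushed more than 3 cm (distance of any of honey_jar, spread_jar, pear from where it was at the start of the episode above 0.03 m).
It also fails if it takes over 72 s, if anything falls off the work surface, if the arm or the gripper's body presses on something with over 40 N, if the wrist force passes 120 N, or if a joint passes its speed limit or range.

## Working session

There is one attempt and no reset: what is moved stays moved. The work goes in short steps, Python scripts to look and compute and a tool call to move; the robot and the scene stay as the last step left them, time stands still between calls to the robot, and variables do not carry over. Pictures are saved under pics/ and viewed, at most 10 in all, crops included, and the job is handed in when it is done.

Besides the shell and the picture viewer there is one more tool, called by a JSON object that holds its "op" and its "data". apply_moves: Moves the arm, as the interface text tells. Its arguments: {"type":"object","properties":{"series":{"type":"array"},"hand":{"type":"number"},"newtons":{"type":"number"}},"required":["series"]}

```bash
mkdir -p pics; ls
cat > h.py <<'E'
from rig import get_obs, vision, hand_in, nets, robot
import numpy as np, cv2
from scipy.spatial.transform import Rotation as R
def shot(c,n):
    im=vision.camera(c); cv2.imwrite(f'pics/{n}.png',im[:,:,::-1])
def pts(qs,cams=('scene','top'),f='spot_point'):
    for q in qs:
        for c in cams:
            print(q,c,[(np.round(d['centre'],3).tolist(),round(d['conf'],2)) for d in getattr(nets,f)(c,q)[:2]])
def proj(c,X):
    k=vision.calibration(c); p=np.array(k['R'])@X+np.array(k['t']); s=p[:2]/p[2]; s=s*(1+k['k1']*(s@s))
    K=np.array(k['K']); return K[:2,:2]@s+K[:2,2]
E
python3 - <<'E'
from h import *
shot('scene','s0'); shot('top','t0')
pts(['scoop','scoop_grip','scoop_lip','filler','hopper_mouth','gate_grip','mark','jar','cash_box','honey_jar','spread_jar','pear','kitchen_scale','tape_dispenser'])
o=get_obs(); print(o['position'],o['tool_rot'],robot.finger_overhang,o['time'],o['grip_width'])
E
```

```text
pics
scoop scene [([0.452, -0.361, 0.0], 0.36)]
scoop top [([0.449, -0.357, -0.002], 0.82)]
scoop_grip scene []
scoop_grip top [([0.369, -0.306, 0.036], 0.68), ([0.444, -0.377, 0.015], 0.25)]
scoop_lip scene []
scoop_lip top [([0.5, -0.392, 0.01], 0.67)]
filler scene [([0.649, 0.279, 0.002], 0.56)]
filler top [([0.648, 0.273, -0.002], 0.63)]
hopper_mouth scene [([0.651, 0.276, 0.2], 0.85)]
hopper_mouth top [([0.65, 0.278, 0.199], 0.88)]
gate_grip scene [([0.53, 0.228, 0.168], 0.61), ([0.453, -0.36, 0.001], 0.58)]
gate_grip top [([0.528, 0.233, 0.162], 0.74)]
mark scene [([0.452, 0.2, 0.132], 0.69)]
mark top [([0.454, 0.2, 0.132], 0.64)]
jar scene [([0.649, 0.28, 0.016], 0.75), ([0.454, 0.203, 0.128], 0.23)]
jar top []
cash_box scene []
cash_box top []
honey_jar scene [([0.403, 0.055, 0.004], 0.68)]
honey_jar top [([0.402, 0.052, 0.002], 0.78), ([0.528, 0.23, 0.163], 0.58)]
spread_jar scene [([0.414, -0.07, -0.0], 0.61)]
spread_jar top [([0.417, -0.068, 0.0], 0.93)]
pear scene [([0.66, -0.428, 0.004], 0.48)]
pear top [([0.658, -0.427, -0.0], 0.92)]
kitchen_scale scene []
kitchen_scale top []
tape_dispenser scene [([0.648, 0.278, 0.002], 0.21)]
tape_dispenser top [([0.454, 0.2, 0.132], 0.42)]
[ 0.23405767 -0.57950168  0.20456504] [ 9.81639930e-01  1.90743409e-01 -7.56185420e-06  1.83822999e-05] 0.022 1.5 0.08688311143905228
```

```bash
python3 -c "
import cv2,numpy as np
cv2.imwrite('pics/st.png',cv2.resize(np.vstack([cv2.imread('pics/s0.png'),cv2.imread('pics/t0.png')]),(400,600))) if 0 else None"
```

```text
(no output)
```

View pics/s0.png

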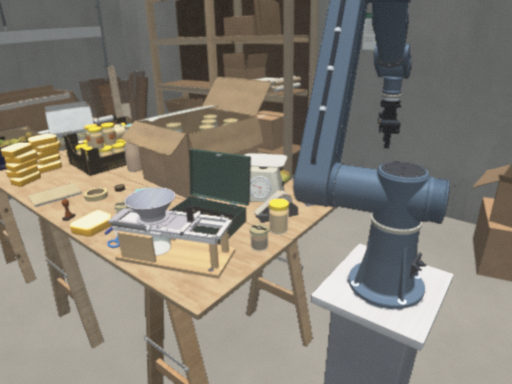

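View pics/t0.png

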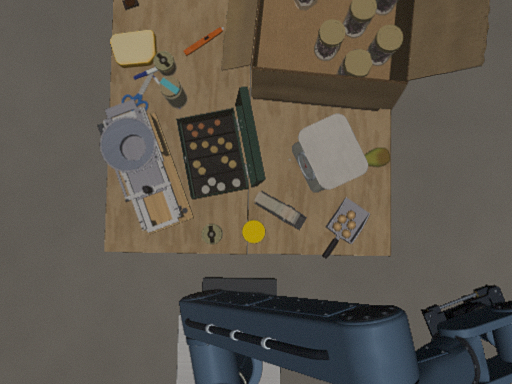

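The scene shot shows the filler at about (150,215), the cash box with its upright lid at (215,195), and the yellow spread jar at (278,215). In the top shot the scoop is at (345,222) with its handle toward (330,248), the hopper is at (128,147), the gate grip at (148,190), and the cash-box lid at (250,135). The networks agree with this.

```bash
cat >> h.py <<'E'
def tool(yaw,tilt):  # tool x along yaw(deg), z down; tilt>0 = lip-down pitch about the heading's y axis
    return R.from_euler('z',yaw,degrees=True)*R.from_euler('y',tilt,degrees=True)*R.from_euler('x',180,degrees=True)
def plan(p,rt):
    """offset and rotvec from the measured pose to grasp point p (3 mm ahead of TCP)"""
    o=get_obs(); r0=R.from_quat(o['tool_rot'])
    d=(np.array(p)-rt.apply([0,0,.003])-o['position'])*100
    return np.round(d,2),np.round((rt*r0.inv()).as_rotvec(degrees=True),1)
E
python3 - <<'E'
from h import *
print([a for a in dir(robot) if a[0]!='_'])
pts(['scoop','scoop_grip','scoop_lip'],('top',))
for X in ([.375,-.3095,.036],[.45,-.359,.036]): print(proj('top',np.array(X)))
rt=tool(-33,-15)
a=np.array([np.cos(np.radians(-33)),np.sin(np.radians(-33)),0])
g=np.array([.450,-.359,0])-.091*a+[0,0,.036]
print(g,plan(g+[0,0,.12],rt),plan(g,rt))
E
python3 -c "
import cv2;i=cv2.imread('pics/t0.png')[180:260,290:390];cv2.imwrite('pics/c0.png',cv2.resize(i,None,fx=7,fy=7,interpolation=2))"
```

```text
['Unreachable', 'finger_overhang']
scoop top [([0.449, -0.357, -0.002], 0.82)]
scoop_grip top [([0.369, -0.306, 0.036], 0.68), ([0.444, -0.377, 0.015], 0.25)]
scoop_lip top [([0.5, -0.392, 0.01], 0.67)]
[331.02533107 244.85180741]
[347.36924684 220.56305832]
[ 0.37368098 -0.30943785  0.036     ] (array([13.9 , 27.05, -4.57]), array([ -1.5, -15.5, -54.7])) (array([ 13.9 ,  27.05, -16.57]), array([ -1.5, -15.5, -54.7]))
```

View pics/c0.png

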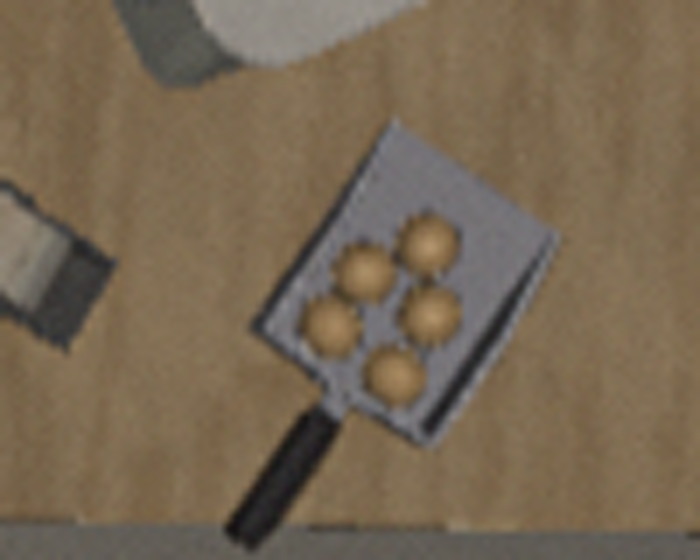

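{"op": "apply_moves", "data": {"series": [{"offset":[13.8,27.0,-4.5],"rot":[-1.5,-15.5,-54.7]},{"offset":[13.8,27.0,-4.5],"rot":[-1.5,-15.5,-54.7]},{"offset":[13.8,27.0,-4.5],"rot":[-1.5,-15.5,-54.7]},{"offset":[13.8,27.0,-4.5],"rot":[-1.5,-15.5,-54.7]},{"offset":[13.8,27.0,-4.5],"rot":[-1.5,-15.5,-54.7]},{"offset":[13.8,27.0,-4.5],"rot":[-1.5,-15.5,-54.7]},{"offset":[13.8,27.0,-4.5],"rot":[-1.5,-15.5,-54.7]},{"offset":[13.8,27.0,-4.5],"rot":[-1.5,-15.5,-54.7]},{"offset":[13.8,27.0,-4.5],"rot":[-1.5,-15.5,-54.7]},{"offset":[13.8,27.0,-4.5],"rot":[-1.5,-15.5,-54.7]},{"offset":[13.8,27.0,-7.5],"rot":[-1.5,-15.5,-54.7]},{"offset":[13.8,27.0,-10.5],"rot":[-1.5,-15.5,-54.7]},{"offset":[13.8,27.0,-13],"rot":[-1.5,-15.5,-54.7]},{"offset":[13.8,27.0,-15],"rot":[-1.5,-15.5,-54.7]},{"offset":[13.8,27.0,-16.5],"rot":[-1.5,-15.5,-54.7]},{"offset":[13.8,27.0,-16.5],"rot":[-1.5,-15.5,-54.7]},{"offset":[13.8,27.0,-16.5],"rot":[-1.5,-15.5,-54.7]}], "hand": 1}}

```text
time: 3.35
position: [0.3721, -0.311, 0.0395]
tool_rot: [0.95, -0.282, 0.125, 0.037]
ft_force: [0.0, 0.3, 0.4]
grip_width: 0.0871
grip_force: 0.0
```

{"op": "apply_moves", "data": {"series": [{"offset":[0,0,0],"rot":[0,0,0]},{"offset":[0,0,0],"rot":[0,0,0]},{"offset":[0,0,0],"rot":[0,0,0]},{"offset":[0,0,0],"rot":[0,0,0]},{"offset":[0,0,0],"rot":[0,0,0]},{"offset":[0,0,0],"rot":[0,0,0]},{"offset":[0,0,0],"rot":[0,0,0]},{"offset":[0,0,0],"rot":[0,0,0]}], "hand": 0, "newtons": 50}}

```text
time: 4.15
position: [0.3721, -0.3095, 0.0395]
tool_rot: [0.951, -0.282, 0.125, 0.037]
ft_force: [-0.5, -0.7, -0.2]
grip_width: 0.0308
grip_force: 0.0
```

{"op": "apply_moves", "data": {"series": [{"offset":[0,0,0],"rot":[0,0,0]},{"offset":[0,0,0],"rot":[0,0,0]},{"offset":[0,0,0],"rot":[0,0,0]},{"offset":[0,0,0],"rot":[0,0,0]},{"offset":[0,0,0],"rot":[0,0,0]},{"offset":[0,0,0.3],"rot":[0,0,0]},{"offset":[0,0,0.8],"rot":[0,0,0]},{"offset":[0,0,1.6],"rot":[0,0,0]},{"offset":[0,0,2.6],"rot":[0,0,0]},{"offset":[0,0,4],"rot":[0,0,0]},{"offset":[0,0,5],"rot":[0,0,0]},{"offset":[0,0,5],"rot":[0,0,0]},{"offset":[0,0,5],"rot":[0,0,0]}], "hand": 0, "newtons": 60}}

```text
time: 5.45
position: [0.372, -0.3095, 0.0897]
tool_rot: [0.951, -0.282, 0.125, 0.037]
ft_force: [-0.5, -0.1, -0.3]
grip_width: 0.0003
grip_force: 0.0
```

Run:
```python
from h import *
shot('top','t1'); pts(['scoop','scoop_lip','scoop_grip'],('top',))
i=cv2.imread('pics/t1.png')[150:270,270:430]; cv2.imwrite('pics/c1.png',cv2.resize(i,None,fx=4,fy=4,interpolation=2))
o=get_obs(); r=R.from_quat(o['tool_rot']); print(o['position'],r.as_matrix().round(3),o['moment'])
```

```text
scoop top [([0.45, -0.36, 0.001], 0.88)]
scoop_lip top [([0.502, -0.393, 0.005], 0.62)]
scoop_grip top [([0.368, -0.308, 0.038], 0.59)]
[ 0.37180559 -0.30916742  0.08899434] [[ 0.81  -0.545  0.216]
 [-0.527 -0.838 -0.14 ]
 [ 0.257 -0.    -0.966]] [ 0.10981084  0.16546452 -0.00627704]
```

View pics/c1.png

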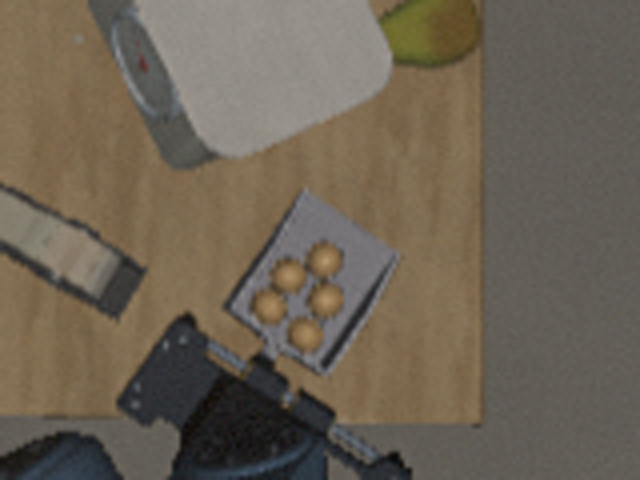

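The gripper shut without catching the handle. The crop shows the scoop unmoved, its neck at about (268,345). I'll reopen, go down again shifted 5 mm sideways, and watch the closing.

{"op": "apply_moves", "data": {"series": [{"offset":[-0.3,-0.4,3],"rot":[0,0,0]},{"offset":[-0.3,-0.4,3],"rot":[0,0,0]},{"offset":[-0.3,-0.4,3],"rot":[0,0,0]},{"offset":[-0.3,-0.4,3],"rot":[0,0,0]},{"offset":[-0.3,-0.4,3],"rot":[0,0,0]},{"offset":[-0.3,-0.4,3],"rot":[0,0,0]},{"offset":[-0.3,-0.4,3],"rot":[0,0,0]},{"offset":[-0.3,-0.4,3],"rot":[0,0,0]},{"offset":[-0.3,-0.4,3],"rot":[0,0,0]},{"offset":[-0.3,-0.4,3],"rot":[0,0,0]},{"offset":[-0.3,-0.4,0],"rot":[0,0,0]},{"offset":[-0.3,-0.4,-2.5],"rot":[0,0,0]},{"offset":[-0.3,-0.4,-4.4],"rot":[0,0,0]},{"offset":[-0.3,-0.4,-5.3],"rot":[0,0,0]},{"offset":[-0.3,-0.4,-5.3],"rot":[0,0,0]}], "hand": 1}}

```text
time: 7.15
position: [0.3686, -0.3129, 0.0353]
tool_rot: [0.951, -0.282, 0.124, 0.036]
ft_force: [0.8, 0.5, 0.5]
grip_width: 0.0873
grip_force: 0.0
```

{"op": "apply_moves", "data": {"series": [{"offset":[0,0,0],"rot":[0,0,0]},{"offset":[0,0,0],"rot":[0,0,0]},{"offset":[0,0,0],"rot":[0,0,0]},{"offset":[0,0,0],"rot":[0,0,0]},{"offset":[0,0,0],"rot":[0,0,0]},{"offset":[0,0,0],"rot":[0,0,0]},{"offset":[0,0,0],"rot":[0,0,0]}], "hand": 0.25, "newtons": 15}}

```text
time: 7.85
position: [0.3691, -0.3135, 0.0367]
tool_rot: [0.951, -0.282, 0.125, 0.037]
ft_force: [1.0, -0.6, -0.1]
grip_width: 0.039
grip_force: 0.0
```

Run:
```python
from h import *
o=get_obs(); print(o['position'],o['grip_width'],o['ft_force'])
shot('top','t2');pts(['scoop','scoop_lip','scoop_grip'],('top',))
i=cv2.imread('pics/t2.png')[190:270,290:390]; cv2.imwrite('pics/c2.png',cv2.resize(i,None,fx=7,fy=7,interpolation=2))
print([((proj('top',np.array(o['position'])+R.from_quat(o['tool_rot']).apply([0,s*.02,.02]))-[290,190])*7).round() for s in (-1,0,1)])
```

```text
[ 0.36907283 -0.31352195  0.03665117] 0.039011286930411324 [ 0.97223348 -0.56011976 -0.12886223]
scoop top [([0.452, -0.36, 0.0], 0.76)]
scoop_lip top [([0.503, -0.396, 0.006], 0.62)]
scoop_grip top [([0.37, -0.306, 0.037], 0.78)]
[array([258., 360.]), array([296., 386.]), array([334., 411.])]
```

View pics/c2.png

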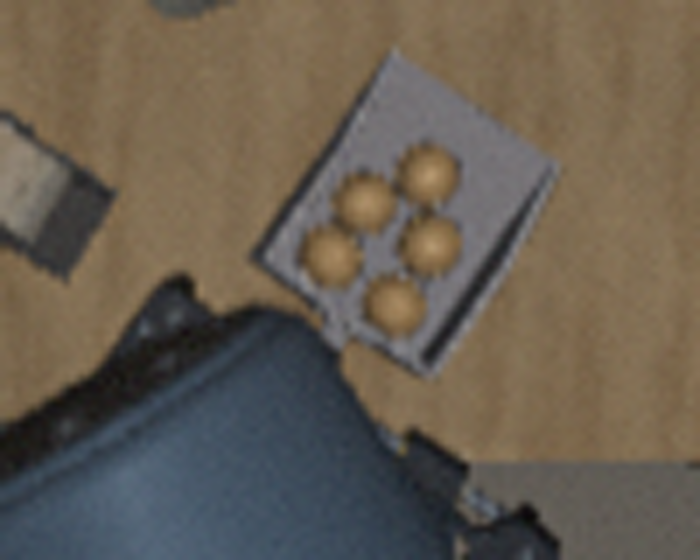

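{"op": "apply_moves", "data": {"series": [{"offset":[0,0,0],"rot":[0,0,0]},{"offset":[0,0,0],"rot":[0,0,0]},{"offset":[0,0,0],"rot":[0,0,0]},{"offset":[0,0,0],"rot":[0,0,0]}], "hand": 0.25}}

```text
time: 8.45
position: [0.369, -0.3135, 0.0365]
tool_rot: [0.951, -0.282, 0.125, 0.037]
ft_force: [0.7, 0.4, -0.5]
grip_width: 0.0218
grip_force: 0.0
```

{"op": "apply_moves", "data": {"series": [{"offset":[0,0,0],"rot":[0,0,0]},{"offset":[0,0,0],"rot":[0,0,0]}], "hand": 0.1}}

```text
time: 8.65
position: [0.369, -0.3135, 0.0365]
tool_rot: [0.951, -0.282, 0.125, 0.037]
ft_force: [-0.2, 0.6, 0.4]
grip_width: 0.0133
grip_force: 0.0
```

Run:
```python
from h import *
p=np.array([.3718,-.3092,.089])
for z in (0,.02,-.05,-.1): print(z,(proj('top',p+R.from_quat([.951,-.282,.125,.037]).apply([0,0,z]))-[270,150])*4)
for d in (-.067,-.095,-.137,0,.0585):
    a=np.radians(-33); print(d,(proj('top',np.array([.45+d*np.cos(a),-.359+d*np.sin(a),.036]))))
for c in('top','scene'):
    k=vision.calibration(c); print(c,-np.array(k['R']).T@k['t'])
print([d for d in nets.spot_point('top','scoop_grip')])
shot('scene','s3'); print(proj('scene',np.array([.37,-.31,.036])))
o=get_obs();print(o['grip_width'],o['q'],o['joint_torque'])
```

```text
0 [255.57925424 387.53859478]
0.02 [254.95299703 380.29502789]
-0.05 [257.23071777 406.6271308 ]
-0.1 [259.01679306 427.25040078]
-0.067 [335.32670427 238.75004321]
-0.095 [330.28112223 246.37562187]
-0.137 [322.69755471 257.84318436]
0 [347.36924684 220.56305832]
0.0585 [357.85110006 204.74836273]
top [ 0.44207829 -0.08238829  1.41319347]
scene [-0.22502399  0.86201452  0.65747337]
[{'centre': [0.3701, -0.3062, 0.037], 'conf': 0.78}]
[321.87479065 200.74161861]
0.010213272903189624 [-1.01091092  0.61535674  2.12893873  0.60434445  0.19262518  0.55388618] [ 6.57644341e-04 -3.36251664e+01 -3.46963115e+00  1.76131865e-01
 -4.96639498e-01  9.63448867e-03]
```

Run:
```python
import cv2
i=cv2.imread('pics/s3.png')[140:260,240:400]; cv2.imwrite('pics/c3.png',cv2.resize(i,None,fx=4.5,fy=4.5,interpolation=2))
```

```text
(no output)
```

View pics/c3.png

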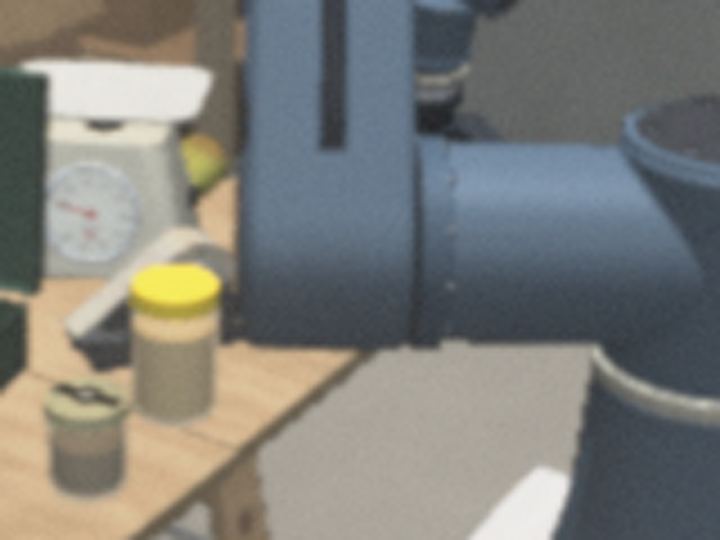

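The scene crop shows only the arm hiding the grasp, with the spread jar at (175,345), so it doesn't help. I'll feel for the handle with a small sideways move.

{"op": "apply_moves", "data": {"series": [{"offset":[0.5,0.8,0],"rot":[0,0,0]},{"offset":[0.8,1.2,0],"rot":[0,0,0]},{"offset":[1.1,1.6,0],"rot":[0,0,0]},{"offset":[1.1,1.6,0],"rot":[0,0,0]}]}}

```text
time: 9.15
position: [0.3804, -0.2964, 0.0365]
tool_rot: [0.951, -0.281, 0.125, 0.037]
ft_force: [-0.9, 0.2, 0.9]
grip_width: 0.0086
grip_force: 0.0
```

Run:
```python
from h import *
shot('top','t4');pts(['scoop','scoop_lip','scoop_grip','walnut0'],('top',))
a,b=[cv2.imread(f'pics/{n}.png')[190:250,300:390].astype(int) for n in('t0','t4')]
d=abs(a-b).sum(2)>60; print(d.sum()); print('\n'.join(''.join('#' if v else '.' for v in r[::2]) for r in d[::2]))
o=get_obs();print(o['grip_width'],o['position'],o['ft_force'])
```

```text
scoop top [([0.452, -0.361, 0.001], 0.64)]
scoop_lip top [([0.502, -0.393, 0.007], 0.56)]
scoop_grip top [([0.459, -0.345, 0.015], 0.69), ([0.369, -0.306, 0.036], 0.57)]
walnut0 top [([0.412, -0.359, 0.015], 0.63), ([0.473, -0.374, 0.015], 0.54)]
666
.............................................
.............................................
.............................................
.............................................
.............................................
.............................................
.............................................
.............................................
.............................................
.............................................
.............................................
.............................................
.............................................
.............................................
.............................................
.............................................
.............................................
.............................................
...###.......................................
...#######...................................
..#########..................................
###########..................................
############.................................
##############...............................
################.............................
################.............................
###############.#............................
###############.##.#.........................
##############...#####.......................
###############..######......................
0.008616409420389826 [ 0.3800867  -0.29771867  0.03658383] [-0.10616926  0.31043356 -0.35942817]
```

{"op": "apply_moves", "data": {"series": [{"offset":[0,0,-0.5],"rot":[0,0,0]},{"offset":[0,0,-0.9],"rot":[0,0,0]},{"offset":[0,0,-1.2],"rot":[0,0,0]},{"offset":[0,0,-1.2],"rot":[0,0,0]}]}}

```text
time: 9.8
position: [0.3794, -0.2968, 0.0242]
tool_rot: [0.951, -0.282, 0.124, 0.036]
ft_force: [-1.8, 1.8, 2.5]
grip_width: 0.0085
grip_force: 1.7
```

{"op": "apply_moves", "data": {"series": [{"offset":[0,0,-0.3],"rot":[0,0,0]},{"offset":[0,0,-0.3],"rot":[0,0,0]},{"offset":[0,0,-0.3],"rot":[0,0,0]}]}}

```text
time: 10.1
position: [0.3797, -0.2969, 0.0216]
tool_rot: [0.951, -0.282, 0.125, 0.037]
ft_force: [-2.9, 1.6, 2.8]
grip_width: 0.0086
grip_force: 2.0
```

Run:
```python
from h import *
shot('top','t5')
a,b=[cv2.imread(f'pics/{n}.png')[190:250,300:390].astype(int) for n in('t0','t5')]
d=abs(a-b).sum(2)>60; print(d.sum()); print('\n'.join(''.join('#' if v else '.' for v in r[::2]) for r in d[::2]))
o=get_obs();print(o['grip_width'],o['position'],o['ft_force'],o['moment'])
```

```text
1286
.............................................
.............................................
.............................................
.............................................
.............................................
......................#......................
.............................................
.....................#.......................
.............................................
....................#........................
.........................#...................
........................#.##.................
.....................#...##..................
.................#..#.#...........#..........
....................##.###.#......#..........
................#.......##......##...........
........######......#####.##...###...........
......########.#...###...###...#.............
...##########.##...#...#......##.............
...###########.###.....####..#...............
.##############.###.......##..#..............
###################.........##...............
####################.........................
#######################.....#................
#################.##..##.....................
###################.#.##.....................
######################...#...................
################.#.####......................
#######################......................
########################.....................
0.00871138203413582 [ 0.37971949 -0.29689146  0.02162471] [-2.7240224   2.1970356   3.23255301] [0.4545546  0.44411063 0.06400174]
```

{"op": "apply_moves", "data": {"series": [{"offset":[-0.3,0.2,2],"rot":[0,0,0]},{"offset":[-0.3,0.2,6],"rot":[0,0,0]},{"offset":[-0.3,0.2,11],"rot":[0,0,0]},{"offset":[-0.3,0.2,15],"rot":[0,0,0]},{"offset":[-0.3,0.2,18],"rot":[0,0,0]},{"offset":[-0.3,0.2,18],"rot":[0,0,0]}]}}

```text
time: 10.75
position: [0.3795, -0.2992, 0.2069]
tool_rot: [0.95, -0.281, 0.13, 0.041]
ft_force: [0.3, -1.1, -0.0]
grip_width: 0.0085
grip_force: 0.0
```

Run:
```python
from h import *
shot('top','t6'); shot('scene','s6')
o=get_obs(); p=np.array(o['position']); r=R.from_quat(o['tool_rot'])
a=cv2.imread('pics/t6.png'); b=cv2.imread('pics/s6.png')
for im,c in((a,'top'),(b,'scene')):
    for z in (.022,0,-.05,-.1):
        u=proj(c,p+r.apply([0,0,z])); print(c,z,u.round(1))
x,y=proj('scene',p).astype(int)
ca=cv2.resize(a[180:260,290:390],(500,400),interpolation=2); cb=cv2.resize(b[max(0,y-60):max(0,y-60)+120,max(0,x-60):max(0,x-60)+90],(300,400),interpolation=2)
print('scene crop origin',max(0,x-60),max(0,y-60),'x3.33'); cv2.imwrite('pics/c6.png',np.hstack([ca,cb]))
pts(['scoop','scoop_grip'],('top',))
```

```text
top 0.022 [336.1 244.9]
top 0 [336.3 247.1]
top -0.05 [336.8 252.3]
top -0.1 [337.3 258.1]
scene 0.022 [319.5 166. ]
scene 0 [320.5 161.2]
scene -0.05 [322.8 149.8]
scene -0.1 [325.2 137.8]
scene crop origin 260 101 x3.33
scoop top [([0.449, -0.359, -0.002], 0.87)]
scoop_grip top [([0.371, -0.308, 0.039], 0.88), ([0.401, 0.052, -0.0], 0.72)]
```

View pics/c6.png

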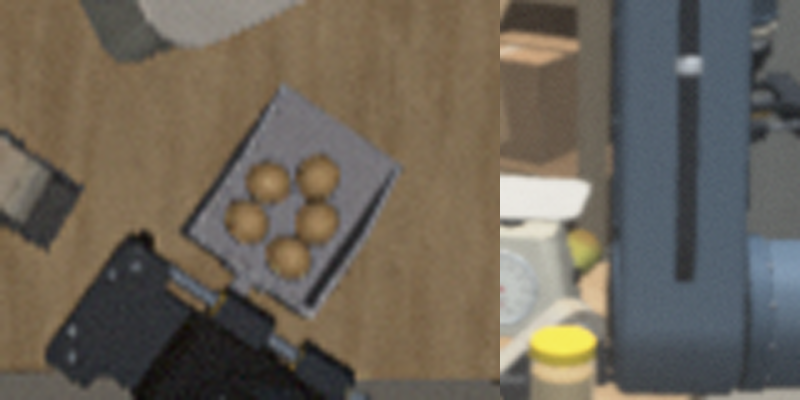

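The left crop shows the scoop standing upright again with all five nuts at about (290,215). The closed fingers pressed on the handle although the reported tip height was near 0, so they appear to be higher than I assumed. I'll reopen with the tool vertical and feel downward.

Run:
```python
from h import *
rt=tool(-33,0)
for z in (.10,.036): print(plan([.3715,-.3105,z],rt))
```

```text
(array([-0.5 , -1.56, -9.75]), array([ 8.1, 12.5,  0. ]))
(array([ -0.5 ,  -1.56, -16.15]), array([ 8.1, 12.5,  0. ]))
```

{"op": "apply_moves", "data": {"series": [{"offset":[-0.5,-1.6,-3],"rot":[8.1,12.5,0]},{"offset":[-0.5,-1.6,-3],"rot":[8.1,12.5,0]},{"offset":[-0.5,-1.6,-3],"rot":[8.1,12.5,0]},{"offset":[-0.5,-1.6,-3],"rot":[8.1,12.5,0]},{"offset":[-0.5,-1.6,-3],"rot":[8.1,12.5,0]},{"offset":[-0.5,-1.6,-6],"rot":[8.1,12.5,0]},{"offset":[-0.5,-1.6,-9],"rot":[8.1,12.5,0]},{"offset":[-0.5,-1.6,-12],"rot":[8.1,12.5,0]},{"offset":[-0.5,-1.6,-14],"rot":[8.1,12.5,0]},{"offset":[-0.5,-1.6,-15.5],"rot":[8.1,12.5,0]},{"offset":[-0.5,-1.6,-16.5],"rot":[8.1,12.5,0]},{"offset":[-0.5,-1.6,-16.5],"rot":[8.1,12.5,0]},{"offset":[-0.5,-1.6,-16.5],"rot":[8.1,12.5,0]}], "hand": 1, "newtons": 15}}

```text
time: 12.25
position: [0.3719, -0.3114, 0.0371]
tool_rot: [0.959, -0.284, 0.001, 0.001]
ft_force: [0.3, -0.0, 0.7]
grip_width: 0.0867
grip_force: 0.0
```

{"op": "apply_moves", "data": {"series": [{"offset":[0,0,-0.4],"rot":[0,0,0]},{"offset":[0,0,-0.8],"rot":[0,0,0]},{"offset":[0,0,-1.2],"rot":[0,0,0]},{"offset":[0,0,-1.2],"rot":[0,0,0]}]}}

```text
time: 12.65
position: [0.3719, -0.3113, 0.0242]
tool_rot: [0.959, -0.284, 0.0, 0.0]
ft_force: [0.8, 0.4, 0.5]
grip_width: 0.0868
grip_force: 0.0
```

{"op": "apply_moves", "data": {"series": [{"offset":[0,0,-0.3],"rot":[0,0,0]},{"offset":[0,0,-0.5],"rot":[0,0,0]},{"offset":[0,0,-0.5],"rot":[0,0,0]}]}}

```text
time: 12.95
position: [0.3719, -0.3113, 0.0192]
tool_rot: [0.959, -0.284, 0.0, 0.0]
ft_force: [0.8, 0.5, -0.7]
grip_width: 0.0869
grip_force: 0.0
```

{"op": "apply_moves", "data": {"series": [{"offset":[0,0,0],"rot":[0,0,0]},{"offset":[0,0,0],"rot":[0,0,0]},{"offset":[0,0,0],"rot":[0,0,0]},{"offset":[0,0,0],"rot":[0,0,0]},{"offset":[0,0,0],"rot":[0,0,0]},{"offset":[0,0,0],"rot":[0,0,0]},{"offset":[0,0,0],"rot":[0,0,0]},{"offset":[0,0,0],"rot":[0,0,0]},{"offset":[0,0,0],"rot":[0,0,0]},{"offset":[0,0,0],"rot":[0,0,0]},{"offset":[0,0,0],"rot":[0,0,0]},{"offset":[0,0,0],"rot":[0,0,0]}], "hand": 0, "newtons": 15}}

```text
time: 14.15
position: [0.372, -0.3113, 0.0195]
tool_rot: [0.959, -0.284, 0.001, 0.0]
ft_force: [0.3, 1.1, -0.3]
grip_width: 0.0175
grip_force: 15.0
```

Gripped at 17.5 mm. The reported height reads several centimetres too low, so I'll loosen slightly and feel for the table to get the offset.

{"op": "apply_moves", "data": {"series": [{"offset":[0,0,0],"rot":[0,0,0]},{"offset":[0,0,0],"rot":[0,0,0]},{"offset":[0,0,0],"rot":[0,0,0]},{"offset":[0,0,0],"rot":[0,0,0]},{"offset":[0,0,-0.3],"rot":[0,0,0]},{"offset":[0,0,-0.6],"rot":[0,0,0]},{"offset":[0,0,-0.9],"rot":[0,0,0]},{"offset":[0,0,-0.9],"rot":[0,0,0]}], "hand": 0.4}}

```text
time: 14.95
position: [0.3718, -0.3112, 0.01]
tool_rot: [0.959, -0.284, 0.0, 0.0]
ft_force: [-0.2, 0.8, -0.2]
grip_width: 0.0349
grip_force: 0.0
```

{"op": "apply_moves", "data": {"series": [{"offset":[0,0,-0.3],"rot":[0,0,0]},{"offset":[0,0,-0.6],"rot":[0,0,0]},{"offset":[0,0,-0.6],"rot":[0,0,0]}]}}

```text
time: 15.25
position: [0.3719, -0.3113, 0.0041]
tool_rot: [0.959, -0.284, 0.0, 0.0]
ft_force: [-0.4, 0.6, -0.2]
grip_width: 0.0346
grip_force: 0.0
```

{"op": "apply_moves", "data": {"series": [{"offset":[0,0,-0.3],"rot":[0,0,0]},{"offset":[0,0,-0.6],"rot":[0,0,0]},{"offset":[0,0,-0.6],"rot":[0,0,0]}]}}

```text
time: 15.55
position: [0.3719, -0.3113, -0.0018]
tool_rot: [0.959, -0.284, 0.0, 0.0]
ft_force: [0.8, 0.8, -0.5]
grip_width: 0.0346
grip_force: 0.0
```

{"op": "apply_moves", "data": {"series": [{"offset":[0,0,0],"rot":[0,0,0]},{"offset":[0,0,0],"rot":[0,0,0]},{"offset":[0,0,0],"rot":[0,0,0]},{"offset":[0,0,0],"rot":[0,0,0]},{"offset":[0,0,0],"rot":[0,0,0]},{"offset":[0,0,0],"rot":[0,0,0]}], "hand": 0, "newtons": 50}}

```text
time: 16.15
position: [0.3721, -0.3116, -0.0014]
tool_rot: [0.959, -0.284, 0.001, 0.0]
ft_force: [0.0, 0.4, 1.0]
grip_width: 0.0175
grip_force: 50.0
```

{"op": "apply_moves", "data": {"series": [{"offset":[0,0,0.4],"rot":[0,0,0]},{"offset":[0,0,1.2],"rot":[0,0,0]},{"offset":[0,0,2.5],"rot":[0,0,0]},{"offset":[0,0,4.5],"rot":[0,0,0]},{"offset":[0,0,7],"rot":[0,0,0]},{"offset":[0,0,10],"rot":[0,0,0]},{"offset":[0,0,13],"rot":[0,0,0]},{"offset":[0,0,16],"rot":[0,0,0]},{"offset":[0,0,19],"rot":[0,0,0]},{"offset":[0,0,22],"rot":[0,0,0]},{"offset":[0,0,25],"rot":[0,0,0]},{"offset":[0,0,27],"rot":[0,0,0]},{"offset":[0,0,28.5],"rot":[0,0,0]},{"offset":[0,0,29],"rot":[0,0,0]},{"offset":[0,0,29],"rot":[0,0,0]}]}}

```text
time: 17.65
position: [0.3718, -0.3112, 0.289]
tool_rot: [0.959, -0.284, 0.001, 0.001]
ft_force: [0.1, -0.0, -3.4]
grip_width: 0.0174
grip_force: 50.0
```

Run:
```python
from h import *
shot('top','t7');pts(['scoop','scoop_lip','walnut0'],('top',))
o=get_obs(); print(o['position'],o['grip_width'],o['ft_force'],o['q'])
rt=tool(22,0); print(plan([.4785,.2077,o['position'][2]-.003],rt))
i=cv2.imread('pics/t7.png')[150:270,290:410]; cv2.imwrite('pics/c7.png',cv2.resize(i,None,fx=4,fy=4,interpolation=2))
```

```text
scoop top [([0.45, -0.361, 0.292], 0.55)]
scoop_lip top [([0.504, -0.395, 0.295], 0.89)]
walnut0 top [([0.471, -0.373, 0.301], 0.66), ([0.466, -0.343, 0.307], 0.61)]
[ 0.37141938 -0.31071203  0.28737284] 0.01782216354737416 [ 0.18757818  0.29957612 -1.86817827] [-9.27991218e-01  2.37248449e-01  1.66361835e+00  1.18806625e-04
  1.24204878e+00  1.21932332e+00]
(array([10.71, 51.84,  0.  ]), array([-0. , -0.1, 55. ]))
```

View pics/c7.png

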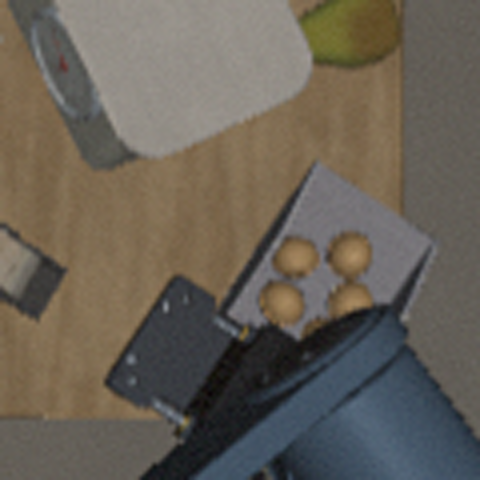

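The crop shows the scoop held level at about z 0.29 with the nuts inside at about (300,280). Next I carry it over to the hopper.

{"op": "apply_moves", "data": {"series": [{"offset":[0.1,0.5,0],"rot":[0,0,0.5]},{"offset":[0.4,2.1,0],"rot":[0,0,2.2]},{"offset":[1.0,4.7,0],"rot":[0,0,5]},{"offset":[1.6,7.8,0],"rot":[0,0,8.3]},{"offset":[2.2,10.9,0],"rot":[0,0,11.6]},{"offset":[2.9,14.0,0],"rot":[0,0,14.9]},{"offset":[3.5,17.1,0],"rot":[0,0,18.2]},{"offset":[4.2,20.2,0],"rot":[0,0,21.5]},{"offset":[4.8,23.3,0],"rot":[0,0,24.8]},{"offset":[5.5,26.4,0],"rot":[0,0,28]},{"offset":[6.1,29.5,0],"rot":[0,0,31.4]},{"offset":[6.7,32.6,0],"rot":[0,0,34.7]},{"offset":[7.4,35.7,0],"rot":[0,0,38]},{"offset":[8.0,38.9,0],"rot":[0,0,41.3]},{"offset":[8.7,42.0,0],"rot":[0,0,44.6]},{"offset":[9.3,45.1,0],"rot":[0,0,47.9]},{"offset":[9.8,47.7,0],"rot":[0,0,50.6]},{"offset":[10.3,49.7,0],"rot":[0,0,52.8]},{"offset":[10.6,51.3,0],"rot":[0,0,54.5]},{"offset":[10.7,51.8,0],"rot":[0,0,55]}]}}

```text
time: 19.85
position: [0.4779, 0.2088, 0.2881]
tool_rot: [0.981, 0.193, 0.0, -0.0]
ft_force: [0.4, -0.5, -2.4]
grip_width: 0.0179
grip_force: 50.0
```

```bash
cat >> h.py <<'E'
def pitch(dth,dx,dz,yaw=22):
    """rotvec/offset of pitching by dth about heading y, moving dx ahead, dz up (m)"""
    h=R.from_euler('z',yaw,degrees=True); return np.round(h.apply([dx,0,dz])*100,1),np.round(h.apply([0,dth,0]),1)
E
python3 - <<'E'
from h import *
pts(['scoop','scoop_lip','hopper_mouth'],('top','scene'))
o=get_obs(); print(o['position'],o['q'],R.from_quat(o['tool_rot']).as_matrix().round(2).tolist())
E
```

```text
scoop top [([0.45, -0.361, 0.292], 0.55)]
scoop scene []
scoop_lip top [([0.504, -0.395, 0.295], 0.89)]
scoop_lip scene [([0.66, -0.427, 0.004], 0.42)]
hopper_mouth top [([0.648, 0.278, 0.202], 0.9)]
hopper_mouth scene [([0.65, 0.278, 0.201], 0.64)]
[0.47864461 0.20579741 0.28848272] [ 1.91628039e-01  2.91121974e-01  1.58189253e+00 -4.24397804e-04
  1.26758936e+00  1.38003226e+00] [[0.93, 0.37, 0.0], [0.37, -0.93, -0.0], [0.0, 0.0, -1.0]]
```

{"op": "apply_moves", "data": {"series": [{"offset":[0.4,0.2,-0.1],"rot":[-1.7,4.2,0]},{"offset":[0.9,0.4,-0.3],"rot":[-4.1,10.2,0]},{"offset":[1.4,0.6,-0.5],"rot":[-6.7,16.7,0]},{"offset":[1.4,0.6,-0.5],"rot":[-6.7,16.7,0]}]}}

```text
time: 20.55
position: [0.496, 0.2124, 0.2805]
tool_rot: [0.97, 0.188, -0.154, 0.03]
ft_force: [-0.3, 0.3, -2.7]
grip_width: 0.0177
grip_force: 50.0
```

Run:
```python
from h import *
shot('top','t8');shot('scene','s8');pts(['scoop','scoop_lip','hopper_mouth','scoop_grip'],('top','scene'))
o=get_obs(); print(o['position'],o['q'],R.from_quat(o['tool_rot']).as_matrix().round(2).tolist())
a=cv2.imread('pics/t8.png')[90:240,80:230]; b=cv2.imread('pics/s8.png')[150:270,70:230]
cv2.imwrite('pics/c8.png',np.hstack([cv2.resize(a,(360,360),interpolation=2),cv2.resize(b,(440,360),interpolation=2)]))
```

```text
scoop top [([0.576, 0.252, 0.251], 0.85), ([0.649, 0.276, -0.001], 0.41)]
scoop scene [([0.578, 0.246, 0.255], 0.97)]
scoop_lip top []
scoop_lip scene [([0.636, 0.268, 0.245], 0.58)]
hopper_mouth top [([0.648, 0.276, 0.199], 0.68), ([0.598, 0.232, 0.264], 0.42)]
hopper_mouth scene [([0.649, 0.278, 0.205], 0.67)]
scoop_grip top [([0.507, 0.22, 0.317], 0.89), ([0.398, 0.054, -0.004], 0.44)]
scoop_grip scene [([0.508, 0.217, 0.319], 0.83)]
[0.49275591 0.21241159 0.28448964] [ 0.22778631  0.48068677  1.32776925 -0.0475888   1.64030857  1.41921138] [[0.88, 0.37, -0.28], [0.36, -0.93, -0.11], [-0.31, 0.0, -0.95]]
```

View pics/c8.png

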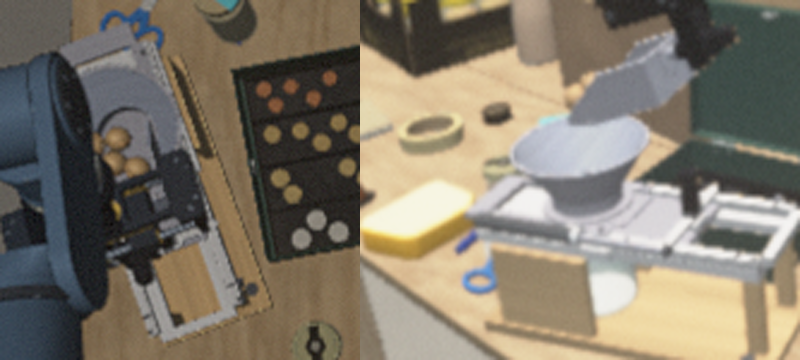

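The left crop shows the nuts near (120,150) in the scoop above the hopper. The right crop shows the lip over the funnel at about (575,120). The networks place the handle 37 mm behind the reported TCP along the tool axis, so that is my correction. Now I tip.

{"op": "apply_moves", "data": {"series": [{"offset":[0.1,0,0.8],"rot":[-1.5,3.7,0]},{"offset":[0.2,0.1,1.6],"rot":[-3,7.4,0]},{"offset":[0.4,0.2,2.4],"rot":[-4.5,11.1,0]},{"offset":[0.4,0.2,2.4],"rot":[-4.5,11.1,0]},{"offset":[0.6,0.3,2.9],"rot":[-5.6,13.9,0]},{"offset":[0.8,0.3,3.4],"rot":[-6.7,16.6,0]},{"offset":[1.1,0.4,3.9],"rot":[-7.9,19.4,0]},{"offset":[1.3,0.5,4.4],"rot":[-9,22.2,0]},{"offset":[1.3,0.5,4.4],"rot":[-9,22.2,0]},{"offset":[2,0.8,5.2],"rot":[-10.6,26.2,0]},{"offset":[2.8,1.1,6],"rot":[-12.2,30.2,0]},{"offset":[3.5,1.4,6.8],"rot":[-13.9,34.3,0]},{"offset":[3.5,1.4,6.8],"rot":[-13.9,34.3,0]},{"offset":[3.5,1.4,6.8],"rot":[-13.9,34.3,0]},{"offset":[3.5,1.4,6.8],"rot":[-13.9,34.3,0]}]}}

```text
time: 22.55
position: [0.5275, 0.2263, 0.3523]
tool_rot: [0.872, 0.169, -0.452, 0.088]
ft_force: [0.4, -0.3, -1.5]
grip_width: 0.0176
grip_force: 50.0
```

Run:
```python
from h import *
shot('top','t9');shot('scene','s9');pts(['scoop_lip','scoop_grip','gate_grip','scoop'],('top','scene'))
for c in('top','scene'): print([(np.round(d['centre'],3).tolist(),round(d['conf'],2)) for d in nets.spot_point(c,'walnut0')])
o=get_obs(); print(o['position'],o['q'],R.from_quat(o['tool_rot']).as_matrix().round(2).tolist(),o['ft_force'])
a=cv2.imread('pics/t9.png')[90:240,80:230]; b=cv2.imread('pics/s9.png')[150:270,70:230]
cv2.imwrite('pics/c9.png',np.hstack([cv2.resize(a,(360,360),interpolation=2),cv2.resize(b,(440,360),interpolation=2)]))
```

```text
scoop_lip top [([0.619, 0.263, 0.228], 0.73)]
scoop_lip scene [([0.616, 0.266, 0.234], 0.65)]
scoop_grip top [([0.555, 0.241, 0.374], 0.96), ([0.415, -0.07, -0.003], 0.4)]
scoop_grip scene [([0.557, 0.24, 0.373], 0.91), ([0.651, 0.276, 0.202], 0.37)]
gate_grip top [([0.529, 0.232, 0.162], 0.58)]
gate_grip scene [([0.529, 0.229, 0.167], 0.68), ([0.404, 0.054, 0.004], 0.56)]
scoop top [([0.579, 0.252, 0.276], 0.81)]
scoop scene [([0.583, 0.247, 0.278], 0.62)]
[([0.671, 0.29, 0.151], 0.59), ([0.655, 0.272, 0.138], 0.49), ([0.629, 0.288, 0.157], 0.42), ([0.646, 0.274, -0.002], 0.3)]
[]
[0.52805133 0.2265193  0.35147601] [ 0.26595005  0.85325098  0.74148238 -0.16111949  2.49578863  1.37446674] [[0.53, 0.37, -0.76], [0.21, -0.93, -0.31], [-0.82, 0.0, -0.57]] [-0.67499503  0.49943715 -1.53687506]
```

{"op": "apply_moves", "data": {"series": [{"offset":[0,0,0.4],"rot":[1.9,-4.6,0]},{"offset":[0,0,0],"rot":[0,0,0]},{"offset":[0,0,0.4],"rot":[1.9,-4.6,0]},{"offset":[0,0,0],"rot":[0,0,0]},{"offset":[0,0,0],"rot":[0,0,0]},{"offset":[-0.7,-0.3,1],"rot":[2.8,-7,0]},{"offset":[-1.5,-0.6,2],"rot":[5.6,-14,0]},{"offset":[-3,-1.2,3],"rot":[8.4,-21,0]},{"offset":[-5,-2,3],"rot":[11.2,-28,0]},{"offset":[-7,-2.8,2],"rot":[13.9,-34.3,0]},{"offset":[-9,-3.6,1],"rot":[16.9,-41.7,0]},{"offset":[-11,-4.4,0],"rot":[20.6,-51,0]},{"offset":[-12,-5,0],"rot":[20.6,-51,0]},{"offset":[-14,-9,0],"rot":[20.6,-51,0]},{"offset":[-14,-12,0],"rot":[20.6,-51,0]},{"offset":[-14,-15,0],"rot":[20.6,-51,0]},{"offset":[-14,-15,0],"rot":[20.6,-51,0]}]}}

```text
time: 24.85
position: [0.3872, 0.074, 0.3521]
tool_rot: [0.982, 0.188, 0.001, 0.001]
ft_force: [-0.6, 0.4, -2.3]
grip_width: 0.0175
grip_force: 50.0
```

Run:
```python
from h import *
shot('top','t10');shot('scene','s10');pts(['gate_grip','scoop_lip','scoop','honey_jar','spread_jar'],('top',))
for c in('top','scene'): print([(np.round(d['centre'],3).tolist(),round(d['conf'],2)) for d in nets.spot_point(c,'walnut0')])
o=get_obs(); print(o['position'],o['q'],R.from_quat(o['tool_rot']).as_matrix().round(2).tolist(),o['ft_force'])
a=cv2.imread('pics/t10.png')[90:240,80:230]; b=cv2.imread('pics/s10.png')[150:270,70:230]
cv2.imwrite('pics/c10.png',np.hstack([cv2.resize(a,(360,360),interpolation=2),cv2.resize(b,(440,360),interpolation=2)]))
rt=tool(-33,0)
print(plan([.3721,-.3116,o['position'][2]-.003],rt))
```

```text
gate_grip top [([0.67, 0.29, 0.154], 0.67), ([0.527, 0.229, 0.162], 0.58)]
scoop_lip top [([0.534, 0.132, 0.358], 0.9), ([0.532, 0.23, 0.162], 0.68)]
scoop top [([0.473, 0.113, 0.354], 0.66)]
honey_jar top [([0.4, 0.052, -0.001], 0.62)]
spread_jar top [([0.414, -0.073, -0.003], 0.68)]
[([0.531, 0.135, 0.359], 0.71), ([0.632, 0.267, 0.135], 0.66), ([0.648, 0.299, 0.138], 0.64), ([0.668, 0.288, 0.154], 0.64), ([0.63, 0.285, 0.155], 0.52), ([0.653, 0.274, 0.138], 0.49)]
[]
[0.38797587 0.07716158 0.35146132] [-8.85940432e-02  2.83472946e-02  1.73525471e+00  5.87159207e-04
  1.37680889e+00  1.09754683e+00] [[0.93, 0.38, 0.0], [0.38, -0.93, 0.0], [0.0, 0.0, -1.0]] [-0.19144419  0.51027787 -2.27169804]
(array([ -1.59, -38.88,   0.  ]), array([  0. ,   0.1, -55. ]))
```

View pics/c10.png

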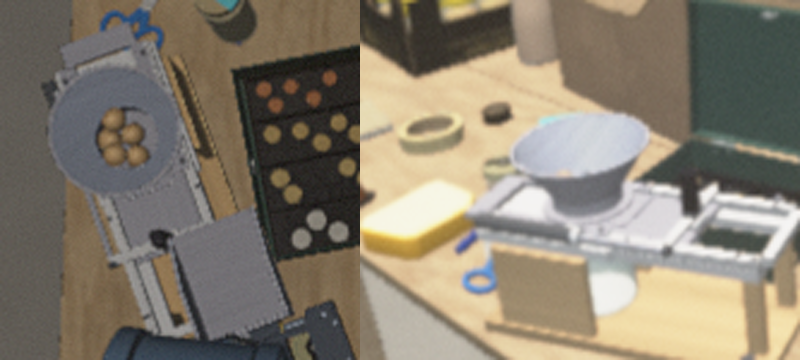

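The last picture shows all five nuts in the hopper, around (122,137) in the left crop, and the scoop empty. Now I return the scoop to its place.

{"op": "apply_moves", "data": {"series": [{"offset":[2,-3,0],"rot":[0,0,-4]},{"offset":[3.5,-7,0],"rot":[0,0,-10]},{"offset":[4,-11,0],"rot":[0,0,-16]},{"offset":[4,-15,0],"rot":[0,0,-22]},{"offset":[3.5,-19,0],"rot":[0,0,-28]},{"offset":[2.5,-23,0],"rot":[0,0,-34]},{"offset":[1.5,-27,0],"rot":[0,0,-40]},{"offset":[0.5,-31,0],"rot":[0,0,-46]},{"offset":[-0.5,-35,0],"rot":[0,0,-51]},{"offset":[-1.2,-38,0],"rot":[0,0,-54]},{"offset":[-1.6,-38.9,-3],"rot":[0,0.1,-55]},{"offset":[-1.6,-38.9,-7],"rot":[0,0.1,-55]},{"offset":[-1.6,-38.9,-11],"rot":[0,0.1,-55]},{"offset":[-1.6,-38.9,-15],"rot":[0,0.1,-55]},{"offset":[-1.6,-38.9,-19],"rot":[0,0.1,-55]},{"offset":[-1.6,-38.9,-23],"rot":[0,0.1,-55]},{"offset":[-1.6,-38.9,-27],"rot":[0,0.1,-55]},{"offset":[-1.6,-38.9,-30],"rot":[0,0.1,-55]},{"offset":[-1.6,-38.9,-32],"rot":[0,0.1,-55]},{"offset":[-1.6,-38.9,-33],"rot":[0,0.1,-55]}]}}

```text
time: 27.3
position: [0.372, -0.3117, 0.0195]
tool_rot: [0.959, -0.284, -0.001, -0.001]
ft_force: [0.2, 1.2, -1.6]
grip_width: 0.0175
grip_force: 50.0
```

Run:
```python
from h import *
shot('top','t11');pts(['scoop','scoop_lip'],('top',))
o=get_obs(); print(o['position'],R.from_quat(o['tool_rot']).as_matrix().round(3).tolist(),o['ft_force'])
```

```text
scoop top [([0.453, -0.362, 0.019], 0.95)]
scoop_lip top [([0.506, -0.393, 0.027], 0.62)]
[ 0.37242362 -0.31256457  0.02133593] [[0.838, -0.545, -0.001], [-0.545, -0.838, -0.0], [-0.0, 0.0, -1.0]] [ 0.69842756  0.02420548 -1.95802219]
```

{"op": "apply_moves", "data": {"series": [{"offset":[0,0,-0.7],"rot":[0,0,0]},{"offset":[0,0,-1.3],"rot":[0,0,0]},{"offset":[0,0,-1.8],"rot":[0,0,0]},{"offset":[0,0,-2.1],"rot":[0,0,0]},{"offset":[0,0,-2.2],"rot":[0,0,0]},{"offset":[0,0,-2.2],"rot":[0,0,0]}]}}

```text
time: 28.05
position: [0.372, -0.3124, -0.0005]
tool_rot: [0.959, -0.284, -0.0, 0.0]
ft_force: [0.3, -0.6, -1.9]
grip_width: 0.0175
grip_force: 50.0
```

{"op": "apply_moves", "data": {"series": [{"offset":[0,0,-0.1],"rot":[0,0,0]},{"offset":[0,0,-0.2],"rot":[0,0,0]},{"offset":[0,0,-0.2],"rot":[0,0,0]}]}}

```text
time: 28.35
position: [0.3719, -0.3125, -0.0017]
tool_rot: [0.959, -0.284, 0.0, 0.0]
ft_force: [-2.3, 0.8, 6.8]
grip_width: 0.0173
grip_force: 50.0
```

{"op": "apply_moves", "data": {"series": [{"offset":[0,0,0.1],"rot":[0,0,0]},{"offset":[0,0,0.1],"rot":[0,0,0]},{"offset":[0,0,0.1],"rot":[0,0,0]},{"offset":[0,0,0.1],"rot":[0,0,0]},{"offset":[0,0,0.1],"rot":[0,0,0]},{"offset":[0,0,0.1],"rot":[0,0,0]},{"offset":[0,0,1],"rot":[0,0,0]},{"offset":[0,0,3],"rot":[0,0,0]},{"offset":[0,0,6],"rot":[0,0,0]},{"offset":[0,0,10],"rot":[0,0,0]},{"offset":[0,0,15],"rot":[0,0,0]},{"offset":[0,0,20],"rot":[0,0,0]},{"offset":[0,0,25],"rot":[0,0,0]},{"offset":[0,0,25],"rot":[0,0,0]},{"offset":[0,0,25],"rot":[0,0,0]}], "hand": 0.6}}

```text
time: 29.85
position: [0.3723, -0.3127, 0.2493]
tool_rot: [0.959, -0.284, 0.001, 0.001]
ft_force: [-0.7, 0.3, -1.2]
grip_width: 0.0521
grip_force: 0.0
```

Run:
```python
from h import *
shot('top','t12');shot('scene','s12');pts(['scoop','scoop_lip','scoop_grip','gate_grip','mark','hopper_mouth'],('top','scene'))
print([(np.round(d['centre'],3).tolist(),round(d['conf'],2)) for d in nets.spot_point('top','walnut0')])
o=get_obs(); print(o['position'],o['grip_width'],o['ft_force'])
rt=tool(21.3,0)
# true grip = reported TCP +37 mm up => reported grasp z lower by .037-.003
for z in (.30,.165): print(z,plan([.529,.2305,z-.037+.003],rt))
```

```text
scoop top [([0.453, -0.364, -0.003], 0.91)]
scoop scene [([0.663, -0.429, 0.007], 0.2)]
scoop_lip top [([0.503, -0.397, 0.006], 0.91)]
scoop_lip scene [([0.415, -0.073, -0.002], 0.68)]
scoop_grip top [([0.372, -0.308, 0.039], 0.57), ([0.404, 0.055, -0.001], 0.32)]
scoop_grip scene []
gate_grip top [([0.529, 0.229, 0.163], 0.65), ([0.448, -0.364, -0.001], 0.3)]
gate_grip scene [([0.528, 0.23, 0.166], 0.78)]
mark top [([0.455, 0.202, 0.129], 0.56), ([0.627, 0.286, 0.158], 0.41)]
mark scene [([0.454, 0.2, 0.128], 0.85)]
hopper_mouth top [([0.415, -0.07, 0.0], 0.7)]
hopper_mouth scene [([0.65, 0.278, 0.204], 0.83)]
[([0.657, 0.277, 0.136], 0.61), ([0.63, 0.287, 0.158], 0.54), ([0.65, 0.3, 0.139], 0.54), ([0.67, 0.291, 0.151], 0.48), ([0.628, 0.267, 0.138], 0.41)]
[ 0.37207266 -0.31251452  0.24749891] 0.05231964442036048 [0.11451686 0.74133794 1.18461163]
0.3 (array([15.69, 54.3 ,  2.15]), array([ 0. , -0. , 54.4]))
0.165 (array([ 15.69,  54.3 , -11.35]), array([ 0. , -0. , 54.4]))
```

The scoop is standing released and all five nuts are in the hopper. Next I go to the gate grip.

{"op": "apply_moves", "data": {"series": [{"offset":[1,4,2],"rot":[0,0,5]},{"offset":[2.2,8,3],"rot":[0,0,10]},{"offset":[3.4,12.5,3],"rot":[0,0,15]},{"offset":[4.7,17,3],"rot":[0,0,20]},{"offset":[6,21.5,3],"rot":[0,0,25]},{"offset":[7.3,26,3],"rot":[0,0,30]},{"offset":[8.7,30.5,3],"rot":[0,0,35]},{"offset":[10,35,3],"rot":[0,0,40]},{"offset":[11.3,39.5,3],"rot":[0,0,45]},{"offset":[12.6,44,3],"rot":[0,0,49]},{"offset":[14,48.5,3],"rot":[0,0,53]},{"offset":[15.2,52.5,3],"rot":[0,0,54.4]},{"offset":[15.7,54.3,2],"rot":[0,0,54.4]},{"offset":[15.7,54.3,0],"rot":[0,0,54.4]},{"offset":[15.7,54.3,0],"rot":[0,0,54.4]}]}}

```text
time: 32.1
position: [0.5265, 0.2301, 0.2443]
tool_rot: [0.983, 0.186, -0.004, 0.001]
ft_force: [-0.5, -0.3, -1.1]
grip_width: 0.052
grip_force: 0.0
```

Run:
```python
from h import *
o=get_obs(); print(o['position'],o['grip_width'],o['ft_force'],R.from_quat(o['tool_rot']).as_matrix().round(3).tolist())
shot('scene','s13'); pts(['gate_grip'],('scene',))
```

```text
[0.52647813 0.23008643 0.24434629] 0.05195312209281418 [-0.4913111  -0.25806005 -1.14309088] [[0.931, 0.365, -0.007], [0.365, -0.931, -0.003], [-0.008, -0.0, -1.0]]
gate_grip scene [([0.529, 0.229, 0.168], 0.76)]
```

{"op": "apply_moves", "data": {"series": [{"offset":[0.1,0,-2],"rot":[0,0,0]},{"offset":[0.1,0,-4.5],"rot":[0,0,0]},{"offset":[0.1,0,-7],"rot":[0,0,0]},{"offset":[0.1,0,-9],"rot":[0,0,0]},{"offset":[0.1,0,-10.5],"rot":[0,0,0]},{"offset":[0.1,0,-11.4],"rot":[0,0,0]},{"offset":[0.1,0,-11.4],"rot":[0,0,0]}]}}

```text
time: 32.9
position: [0.5299, 0.2296, 0.1332]
tool_rot: [0.983, 0.185, -0.001, 0.0]
ft_force: [0.0, 0.7, -1.1]
grip_width: 0.0525
grip_force: 0.0
```

{"op": "apply_moves", "data": {"series": [{"offset":[0,0,0],"rot":[0,0,0]},{"offset":[0,0,0],"rot":[0,0,0]},{"offset":[0,0,0],"rot":[0,0,0]},{"offset":[0,0,0],"rot":[0,0,0]},{"offset":[0,0,0],"rot":[0,0,0]},{"offset":[0,0,0],"rot":[0,0,0]},{"offset":[0,0,0],"rot":[0,0,0]},{"offset":[0,0,0],"rot":[0,0,0]},{"offset":[0,0,0],"rot":[0,0,0]}], "hand": 0, "newtons": 50}}

```text
time: 33.8
position: [0.53, 0.2308, 0.1338]
tool_rot: [0.983, 0.185, 0.0, 0.0]
ft_force: [-1.5, 0.2, 1.3]
grip_width: 0.0155
grip_force: 50.0
```

{"op": "apply_moves", "data": {"series": [{"offset":[-0.4,-0.15,0],"rot":[0,0,0]},{"offset":[-1.1,-0.4,0],"rot":[0,0,0]},{"offset":[-2.0,-0.8,0],"rot":[0,0,0]},{"offset":[-3.0,-1.2,0],"rot":[0,0,0]},{"offset":[-4.0,-1.6,0],"rot":[0,0,0]},{"offset":[-5.0,-2.0,0],"rot":[0,0,0]},{"offset":[-6.0,-2.3,0],"rot":[0,0,0]},{"offset":[-6.7,-2.6,0],"rot":[0,0,0]},{"offset":[-7.1,-2.8,0],"rot":[0,0,0]},{"offset":[-7.1,-2.8,0],"rot":[0,0,0]},{"offset":[-7.1,-2.8,0],"rot":[0,0,0]},{"offset":[-7.1,-2.8,0],"rot":[0,0,0]},{"offset":[-7.1,-2.8,0],"rot":[0,0,0]},{"offset":[-7.1,-2.8,0],"rot":[0,0,0]},{"offset":[-7.1,-2.8,0],"rot":[0,0,0]}]}}

```text
time: 35.3
position: [0.4617, 0.2037, 0.1338]
tool_rot: [0.983, 0.185, 0.003, -0.001]
ft_force: [7.2, 6.1, -4.0]
grip_width: 0.0153
grip_force: 50.0
```

Run:
```python
from h import *
shot('scene','s14');shot('top','t14'); pts(['gate_grip','mark','jar','scoop'])
for c in('top','scene'): print([(np.round(d['centre'],3).tolist(),round(d['conf'],2)) for d in nets.spot_point(c,'walnut0')])
o=get_obs(); p=o['position'];print(p,o['grip_width'],o['ft_force'],o['grip_force'],np.hypot(p[0]-.530,p[1]-.2308))
```

```text
gate_grip scene [([0.46, 0.204, 0.167], 0.7)]
gate_grip top [([0.459, 0.204, 0.163], 0.83)]
mark scene [([0.454, 0.202, 0.129], 0.63)]
mark top [([0.455, 0.202, 0.134], 0.91)]
jar scene []
jar top [([0.646, 0.273, 0.015], 0.58)]
scoop scene [([0.454, -0.366, -0.001], 0.75), ([0.501, -0.398, 0.01], 0.28)]
scoop top [([0.451, -0.362, -0.001], 0.56)]
[([0.669, 0.295, 0.033], 0.46), ([0.642, 0.3, 0.038], 0.45), ([0.664, -0.423, 0.002], 0.39), ([0.455, 0.201, 0.132], 0.24)]
[]
[0.46169    0.20365846 0.13380051] 0.015723049553390586 [ 5.29972975  6.19915315 -3.9176229 ] 50.00187646597624 0.07350454852962592
```

{"op": "apply_moves", "data": {"series": [{"offset":[-0.3,-0.15,0],"rot":[0,0,0]},{"offset":[-0.3,-0.15,0],"rot":[0,0,0]},{"offset":[-0.3,-0.15,0],"rot":[0,0,0]},{"offset":[-0.3,-0.15,0],"rot":[0,0,0]},{"offset":[-0.3,-0.15,0],"rot":[0,0,0]},{"offset":[-0.3,-0.15,0],"rot":[0,0,0]},{"offset":[-0.3,-0.15,0],"rot":[0,0,0]}]}}

```text
time: 36.6
position: [0.4586, 0.2025, 0.1338]
tool_rot: [0.983, 0.185, 0.003, -0.001]
ft_force: [6.0, 6.8, -4.3]
grip_width: 0.0157
grip_force: 50.0
```

Run:
```python
from h import *
for i in range(3):
    shot('scene','s15');shot('top','t15'); pts(['gate_grip','mark'])
for q in ('jar','walnut0','hopper_mouth'):
    for f in ('spot_point','search_frame'):
        print(q,f,[(np.round(d['centre'],3).tolist(),round(d['conf'],2)) for d in getattr(nets,f)('top',q)])
o=get_obs(); p=o['position'];print(p,o['grip_width'],o['ft_force'],o['grip_force'],np.hypot(p[0]-.530,p[1]-.2308))
im=cv2.imread('pics/t15.png')[128:168,108:148].astype(int)
# brown (nut) mask inside the hopper: red minus blue, seen from above
m=(im[:,:,2]-im[:,:,0]>25); print('\n'.join(''.join('#' if v else '.' for v in r) for r in m))
```

```text
gate_grip scene [([0.458, 0.2, 0.17], 0.58), ([0.407, 0.054, 0.002], 0.46)]
gate_grip top [([0.459, 0.205, 0.161], 0.69), ([0.504, -0.398, 0.006], 0.22)]
mark scene [([0.452, 0.203, 0.13], 0.84)]
mark top [([0.454, 0.2, 0.133], 0.81)]
gate_grip scene [([0.458, 0.199, 0.168], 0.66)]
gate_grip top [([0.454, 0.204, 0.165], 0.79)]
mark scene [([0.454, 0.204, 0.13], 0.87)]
mark top [([0.453, 0.197, 0.134], 0.86)]
gate_grip scene [([0.457, 0.201, 0.168], 0.82), ([0.407, 0.053, 0.002], 0.55)]
gate_grip top [([0.456, 0.2, 0.164], 0.79)]
mark scene [([0.454, 0.203, 0.127], 0.85)]
mark top [([0.455, 0.202, 0.131], 0.6)]
jar spot_point [([0.648, 0.274, 0.014], 0.74)]
jar search_frame [([0.665, 0.301, 0.047], 0.71)]
walnut0 spot_point [([0.671, 0.296, 0.033], 0.54), ([0.642, 0.3, 0.032], 0.53), ([0.417, -0.068, -0.002], 0.45), ([0.457, 0.204, 0.162], 0.16)]
walnut0 search_frame [([0.638, 0.3, 0.045], 0.64), ([0.667, 0.294, 0.04], 0.48)]
hopper_mouth spot_point [([0.645, 0.278, 0.202], 0.98)]
hopper_mouth search_frame [([0.615, 0.245, 0.127], 0.6)]
[0.45863581 0.20246673 0.13378953] 0.01541103339
[... 1024 characters left out ...]
...
........................#####..#####....
........................######.#####....
.......................#######..####....
......................########.#####....
......................#############.....
......................############......
......................########..........
.......................######...........
........................####............
........................................
........................................
........................................
........................................
........................................
#.......................................
##......................................
###.....................................
```

Run:
```python
from h import *
im=cv2.imread('pics/t15.png')
for r in range(138,164,2): print(r,' '.join('%02x%02x%02x'%tuple(im[r,c,::-1]) for c in range(118,150,2)))
f=np.array([.927,.375]);H=np.array([.65,.277])
for n,z,rad in (('neck bottom',.128,.037),('neck top',.15,.037),('jar top',.095,.04),('jar floor',.02,.04)):
    print(n,[proj('top',np.array([H[0]+rad*np.cos(a),H[1]+rad*np.sin(a),z])).round().astype(int).tolist() for a in np.arange(0,6.28,.785)])
```

```text
138 666873 666973 5e626b 404045 2f3232 5a585a 474547 434542 505046 5c564b 5f584e 595448 69696a 686c74 666b73 676b73
140 656874 676a75 3e3f44 333232 5a564f 6d7571 56554a 5a5549 60584f 5a5449 5b574a 605a4d 685f53 716f75 60646f 676970
142 676b73 5c6167 2c2e30 796649 a5998c 5c5d55 595547 584f47 585248 5d5546 786d5f aea593 afa390 a2978a 686c74 656872
144 62676e 43454b 483d36 a1907a 737169 555244 595549 595247 7c6648 907451 745d40 6f6558 b1a393 8f7e6a 656670 686d75
146 686c74 303131 5a4d3f a39788 5a584c 575346 555446 6a5b4b 967950 a3855e 8e7350 55493a afa393 746554 716c6e 676a75
148 696c75 2c2d31 44403d 928a81 575246 595448 5d574b 6c5e50 8c724e 9b805b 876e4d 5d4e3e b1a495 a29384 69686b 646670
150 646671 403f45 393b3c 6c6964 514c43 585648 5a554a a19588 70624e 715a3f 54473a 978c7f b1a493 a89e8c 666972 666b74
152 666870 5c5c65 3d3e41 474745 575244 595548 575047 917f6e 755f46 695a4b 968d7e ab9f8f 94856f 796c62 636672 676c73
154 62666e 686b73 403e42 414244 535246 595749 685845 997a55 997f5a 786040 665e50 7d6c5a 8d704f 6a696c 696d74 62656d
156 60646e 636871 60646d 38383c 484641 5c574c 695b42 9b805a a1835f 7f6748 5e5042 7f6952 77706c 626671 656772 626670
158 61646c 656970 686c75 5e6169 4d4e4f 645e55 5e5349 745c41 745f41 5f4e37 79716d 6d6c70 666873 686975 646870 696b73
160 64676f 676b74 63656d 646770 656870 6c6e77 5b5d60 5c5b5c 515357 5f6267 60636f 616671 666672 676872 64666f 747476
162 656873 636a6f 62646d 62676e 61646d 636871 636870 646971 60646f 64656c 666a72 666970 676972 666871 727076 737273
neck bottom [[135, 135], [126, 138], [122, 147], [125, 156], [134, 160], [143, 157], [147, 148], [144, 139]]
neck top [[133, 133], [123, 137], [119, 146], [123, 155], [132, 159], [141, 156], [145, 147], [142, 137]]
jar top [[138, 136], [128, 140], [124, 149], [128, 159], [137, 163], [147, 159], [151, 150], [147, 140]]
jar floor [[144, 141], [135, 144], [131, 153], [134, 162], [143, 166], [153, 162], [157, 154], [153, 145]]
```

Run:
```python
from h import *
a,b=[cv2.imread(f'pics/{n}.png').astype(int) for n in('s10','s15')]
d=abs(a-b).sum(2)[225:270,110:240]>45
print('\n'.join(''.join('#' if v else '.' for v in r) for r in d))
print(proj('scene',np.array([.65,.277,.02])),proj('scene',np.array([.65,.277,.08])))
for r in range(234,254,3): print(r,' '.join('%02x%02x%02x'%tuple(b[r,c,::-1]) for c in range(140,174,2)))
```

```text
..............................................####........................####.##.####################..###.#.###.................
.........................................................................####.###############################.##..................
........................................##..............................####..#..###########################.##...................
.......................................###..............................###.##...############################.....................
.......................................####............................###.##...#############################.....................
..........................................................................##....#############################.....................
......................................................................#####.....############################......................
......................................................................#####.........#######################.......................
....................................................
[... 5009 characters left out ...]
1 cfb28a 9c9486 bcbcb0 c3c1b4 b0b0a9 9da099 a6a69d 9d9e98 949794 999c9d 979898 9b9b99
240 97856b 97856a 978469 978668 97866b 958368 8b816d b1b0a3 b3b3a5 b6b5a7 acaa9e 989990 9d9e97 a1a69f 9da19b afa189 d3b48b
243 96866c 97866b 9a876b 99886b 9b896e 9a886d 8b7e6a b7b4ab b7b7a9 c1bdab b7b3a4 aeab9f e1e1db ebebe6 ddddd8 bfb39e e8cf9c
246 99876a 98876a 968669 9b896e 9a866b 9a886e 8d7d65 a0998b a7a79c a0a297 9e9c93 a5a8a0 e6e5df eeeee9 edece6 d9d1bb ebd5a1
249 99876a 9a876c 9a866a 9a866b 9c896d 9d896d 8c7b61 8b8476 d6d6cf e6e6e1 e5e5df eeede9 efefea eeeee9 e9e6dc e7d5ac f1ddaa
252 9c896c 9a886d 9a876b 9b8a6f 9c886b 9d8b6d 98866a a39a89 edece8 f1f0ed efefeb eeede8 e6e2d8 e1d4b6 efd9aa f1ddaa f2deab
```

```bash
python3 -c "
from rig import hand_in; print(hand_in())"
```

```text
the job is handed in; nothing more can be done
None
```

I handed the job in with the empty scoop back on the table and the gripper holding the gate about 76 mm out, but I could pick out only two walnuts in the jar. The rim hid the rest, and I saw none in the hopper or on the table.

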